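# Start the blue shaker at its fast speed

### The job

Start the blue shaker at its fast speed: push its blue lever knob from off at the right, past the slow detent, all the way to the fast stop at the left, and then press its green start button fully down and let go. Only push and press: do not lift, tip or shove the shakers, leave the orange shaker's lever and button alone, and do not upset or pick up the vials and the stopper standing about.

Things in the scene. Friction and masses are not known exactly. Their poses are not given: they have to be found in the camera images.
- shaker_blue: bench shaker with a white 180 x 190 mm base and a strip of blue along its front. It stands loose on rubber feet (4 kg, slides if pushed with more than about 20 N). Origin: centre of its underside; x points from its front (control side, facing the robot) to its back, y to its left, z up. Control deck top at z = 57 mm for x -85..0 mm; behind it, x +3..+87 mm, a vial platform whose rim is 80 mm high
- lever_blue (a joint): speed lever of the blue shaker: a slide in a slot along the shaker's y axis, value in m toward +y (left as seen from the robot): 0 = off (right-hand end), 0.030 = slow (first detent, marked by one bar), 0.060 = fast (second stop at the left-hand end of the slot, marked by two bars). A spring detent pulls it into the nearest of these three; it takes about 10 N to push it out of one; half-way to the next it snaps on by itself to within 2 mm of it
- lever_blue_knob (a point): centre of the blue lever knob: upright round knob 20 mm in diameter, from 8 to 40 mm above the deck (shaker z 65 to 97 mm, this point at 81 mm); at off it lies at x -50, y -55 mm in the shaker's frame, at fast at x -50, y +5 mm
- start_blue (a joint): green start button of the blue shaker, travel 6 mm: 0 = up, 0.006 = fully down; springs back; about 5 N to press fully down
- start_blue_top (a point): centre of the top face of the blue shaker's round green start button (18 mm across), at x -50, y +65 mm in the shaker's frame; pressed straight down
- shaker_orange: bench shaker with a white 180 x 190 mm base and a strip of orange along its front. It stands loose on rubber feet (4 kg, slides if pushed with more than about 20 N). Origin: centre of its underside; x points from its front (control side, facing the robot) to its back, y to its left, z up. Control deck top at z = 57 mm for x -85..0 mm; behind it, x +3..+87 mm, a vial platform whose rim is 80 mm high
- lever_orange (a joint): speed lever of the orange shaker: a slide in a slot along the shaker's y axis, value in m toward +y (left as seen from the robot): 0 = off (right-hand end), 0.030 = slow (first detent, marked by one bar), 0.060 = fast (second stop at the left-hand end of the slot, marked by two bars). A spring detent pulls it into the nearest of these three; it takes about 10 N to push it out of one; half-way to the next it snaps on by itself to within 2 mm of it
- lever_orange_knob (a point): centre of the orange lever knob: upright round knob 20 mm in diameter, from 8 to 40 mm above the deck (shaker z 65 to 97 mm, this point at 81 mm); at off it lies at x -50, y -55 mm in the shaker's frame, at fast at x -50, y +5 mm
- start_orange (a joint): green start button of the orange shaker, travel 6 mm: 0 = up, 0.006 = fully down; springs back; about 5 N to press fully down
- start_orange_top (a point): centre of the top face of the orange shaker's round green start button (18 mm across), at x -50, y +65 mm in the shaker's frame; pressed straight down
- bk_vial_2s: loose capped sample vial, 18 mm across, 34 mm tall, standing on the blue shaker's platform (mat at 75 mm); origin: centre of its foot; its z axis is upright
- gc_vial_2s: loose capped sample vial, 14 mm across, 32 mm tall, standing on the blue shaker's platform (mat at 75 mm); origin: centre of its foot; its z axis is upright
- bk_vial_3s: loose capped sample vial, 18 mm across, 34 mm tall, standing on the orange shaker's platform (mat at 75 mm); origin: centre of its foot; its z axis is upright
- gc_vial_4s: loose capped sample vial, 14 mm across, 32 mm tall, standing on the orange shaker's platform (mat at 75 mm); origin: centre of its foot; its z axis is upright
- white_stopper: loose white rubber stopper, 30 mm across, 30 mm tall, standing on the worktop beside the shakers; origin: centre of its foot
- tall_vial: loose clear capped vial, 26 mm across, 58 mm tall, standing on the worktop beside the shakers; origin: centre of its foot; its z axis is upright. To its right, at x > 0.34 m and y < -0.47 m, stand the fume hood's tall side wall and front post: keep the arm clear of them
There are look-alikes about, which are no part of the job. There is more than one size of the tall_vial; the job needs the smallest.

How it is judged:
By the outcome, as a careful person would: the job done as asked, in the order asked, and still so for the second after the job is handed in, with the robot touching nothing.
It also fails if it takes over 38 s, if anything falls off the work surface, if the arm or the gripper's body presses on something with over 40 N, if the wrist force passes 120 N, or if a joint passes its speed limit or range.

### The arm

A 6-joint arm with a two-finger parallel gripper is mounted at the origin on a cart in front of the work surface, level with it; the furniture and walls round the work are solid. World frame = base frame: x ahead of the robot, y to its left, z up, the work surface at z = 0. Lengths are in m, angles in degrees, forces in N, time in s.
With the tool pointing down it reaches from about 0.375 to 0.9 m from the base axis. Payload 3.1 kg.
Tool frame: the origin (TCP) lies at the very end of the fingers, on their centre line; the grasp point (between the pads) lies bot.hold_point_z behind it (bot.hold_point_z is the distance from the TCP to the grasp point, in m); z points along the fingers, y is the line along which they close (so a half turn about z gives the same grasp; the last joint's range is limited). The gripper opens to 87 mm and grips with 3 to 60 N. Pads are 19 mm wide; open, the fingers measure 117 mm over their backs; the gripper's body (75 mm by 190 mm) begins 51 mm behind the grasp point.
Start: joints at [58.7, 30.224, 82.088, -0, 67.689, -10.227], TCP at [0.225, 0.583, 0.223] pointing down, gripper open.
Joint ranges: [-176.69, 176.69], [-43.24, 126.21], [12.49, 139.97], [-82, 262], [0, 151.66], [-163.58, 163.58]. Speed limits (degrees/s): [159.86, 159.86, 180, 180, 180, 180].

### API

Orientations are given as a 3x3 rotation matrix whose columns are the frame's x, y, z axes.
In Python, from rig import bot gives the robot as it stands.
- The arm moves only by the tool apply_moves, never from a script. Its argument "plan" is one flat list of numbers, 4 for each row, row after row: the shift along the world's x, y, z normalised to -1 to 1, where 1 is 0.05 m, then the turn about the world's z normalised to -1 to 1, where 1 is 10 degrees. A call has 1 to 12 rows; each row shifts and turns the commanded pose from where the row before left it; what a row does not reach is not made up. A row lasts 1/8 s, in which the tool goes at most 62.5 mm and 10.7 degrees, less where a joint would pass 70% of its speed; a pose out of reach is approached as far as the arm can. A call with a number of a shift or a turn outside -1 to 1 is refused whole. A call with a gripper value outside its range is refused whole. "grip" is the closure, from -1 (fully open) to 1 (shut), so that 0 is half open, set as the call begins (left out, the last holds). The fingers move at their own pace and stop on an object; the grip force is fixed at half the most. Time passes only in rows, so rows that do not move let the fingers close. It gives the time, the measured TCP pose, the force, the opening and the grip force at its end, in the units of the state.
- bot.read_state(): the state, without advancing time (a new reading comes with each control period).
- bot.capture(name): name is "scene" or "top" or "wrist"; returns (picture, depth): 384x512x3 uint8, red, green, blue; 384x512 float32, m along the optical axis (not along the pixel's ray), 0 where there is no reading.
- bot.camera_info(name): a dict with "vertical_fov" (degrees; the focal length in pixels is half the picture's height over the tangent of half this angle, whatever the lens; pixels are square), "cx", "cy" (the principal point, pixels), "rvec" (rotation vector, rad) and "tvec" (3), from world to camera coordinates, as OpenCV has them; the wrist camera has in their place "mount" (4x4, takes a point from camera to tool coordinates, whose origin is the TCP and whose axes are the flange's). Camera axes: x right, y down, z forward; pixel columns grow to the right and rows downward; lengths in m; the calibration is good to about 2 mm. A picture is of the moment at which its call begins: read the wrist's pose just before it. camera_info takes no time and is no camera call.
- bot.hand_in(): hands the job in; it is judged then, once.
Trained networks look in the newest picture that a camera, given by its name, has taken for a name from the list of things; names that differ only in an ending like _2 or _b are one class to them, and where a whole thing is asked for, a point or a joint stands for the part that bears it (a point fixed in the world has none). Each returns a list of dicts, best first, with "p" (0 to 1); they miss things now and then, are a little off and sometimes report something else, mostly with a low value. They report only what shows in the picture. A call takes as long as a camera call. They do not tell look-alikes from the thing itself.
- bot.outline_of(camera, target): "mask" (384x512 bool, what is visible of it) and "xy" ([column, row] as shares, 0 to 1, of the picture: columns of its width, rows of its height, amid what is visible of it).
- bot.pinpoint(camera, target): "xy" ([column, row] as shares, 0 to 1, of the picture: columns of its width, rows of its height: a listed point, or the origin of a listed thing).
The state is a dict: "time_s": time; "joint_positions": joint angles; "qvel": joint speeds; "tau": joint torques, N m; "position": TCP position; "tcp_rot": TCP orientation; "force": force on the tool from outside, world axes, zero at the start; "moment": the same for the moment, N m; "opening": opening from 0.0 (shut) to 1.0 (fully open); "grasp_force": force on a finger pad.
Only numpy, scipy, OpenCV 4.12 (cv2) and the standard library are available. Lean on these libraries where they do the work, as an engineer would, in place of code of your own. Each camera call takes 0.05 s, during which the arm holds its last target. There are 200 camera calls.

## Working session

There is one attempt and no reset: what is moved stays moved. The work goes in short steps, Python scripts to look and compute and a tool call to move; the robot and the scene stay as the last step left them, time stands still between calls to the robot, and variables do not carry over. Pictures are saved under pics/ and viewed, at most 10 in all, crops included, and the job is handed in when it is done.

Besides the shell and the picture viewer there is one more tool, called after ">>>" as name(argument=value, ...) on one line, values as JSON. apply_moves: Moves the arm, as the interface text tells. Its arguments: {"type":"object","properties":{"plan":{"type":"array","items":{"type":"number"}},"grip":{"type":"number"}},"required":["plan"]}

```bash
mkdir -p pics; cat > h.py <<'E'
import numpy as np, cv2
from rig import bot
def K(n):
    i=bot.camera_info(n); f=192/np.tan(np.radians(i["vertical_fov"]/2)); return f,i["cx"],i["cy"],i
def ext(n):
    f,cx,cy,i=K(n)
    if "mount" in i:
        s=bot.read_state(); M=np.array(i["mount"]); R=np.array(s["tcp_rot"])
        return R@M[:3,:3], R@M[:3,3]+np.array(s["position"])
    R=cv2.Rodrigues(np.array(i["rvec"],float))[0]; return R.T,-R.T@np.array(i["tvec"],float).ravel()
def ray(n,u,v,E=None):
    f,cx,cy,_=K(n); R,t=E or ext(n); return t,R@np.array([(u-cx)/f,(v-cy)/f,1.])
def atz(n,u,v,z,E=None):
    t,d=ray(n,u,v,E); return t+d*(z-t[2])/d[2]
def bydepth(n,u,v,D,E=None):
    t,d=ray(n,u,v,E); return t+d*D[int(round(v)),int(round(u))]
def save(n,im): cv2.imwrite("pics/"+n+".png",im[:,:,::-1])
E
python3 - <<'E'
from h import *
np.set_printoptions(precision=4,suppress=True)
ims=[]
for n in("scene","top"):
    im,D=bot.capture(n); ims.append(im); print(n,ext(n)[1],K(n)[3])
    for t in["lever_blue_knob","start_blue_top","lever_orange_knob","start_orange_top","shaker_blue","tall_vial","white_stopper"]:
        z={"l":.081,"s":.06,"t":0,"w":0}[t[0]]
        if t=="shaker_blue": z=0
        for r in bot.pinpoint(n,t)[:3]:
            u,v=r["xy"][0]*512,r["xy"][1]*384
            print(t,round(r["p"],2),round(u),round(v),atz(n,u,v,z),bydepth(n,u,v,D))
save("scene",cv2.resize(ims[0],(800,600)));save("top",cv2.resize(ims[1],(800,600)))
s=bot.read_state();print(s["time_s"],s["position"],s["tcp_rot"],s["force"],bot.hold_point_z)
E
```

```text
scene [ 0.0127 -0.5365  0.9198] {'vertical_fov': 51.04058707529481, 'cx': 252.93715315697835, 'cy': 188.24246895541492, 'rvec': array([ 2.2693, -0.9882,  0.3466]), 'tvec': array([-0.3908,  0.3197,  0.9376])}
lever_blue_knob 0.47 318 240 [ 0.5082 -0.28    0.081 ] [ 0.4987 -0.2849  0.0971]
start_blue_top 0.58 274 226 [ 0.4753 -0.1642  0.06  ] [ 0.4667 -0.1712  0.0761]
lever_orange_knob 0.64 207 174 [0.4707 0.0808 0.081 ] [0.4625 0.0699 0.0959]
start_orange_top 0.44 173 164 [0.4406 0.1987 0.06  ] [0.432  0.184  0.0772]
shaker_blue 0.87 300 241 [ 0.5201 -0.2198  0.    ] [ 0.4873 -0.2402  0.0594]
tall_vial 0.84 369 279 [ 0.5498 -0.4184  0.    ] [ 0.5328 -0.4221  0.0292]
tall_vial 0.59 264 194 [ 0.5748 -0.04    0.    ] [ 0.5565 -0.0561  0.0298]
tall_vial 0.46 349 296 [ 0.479  -0.4076  0.    ] [ 0.4748 -0.4087  0.0082]
white_stopper 0.65 152 152 [0.46   0.3434 0.    ] [0.4515 0.3268 0.0174]
white_stopper 0.33 209 172 [0.5246 0.1414 0.    ] [0.4704 0.0696 0.0975]
top [0.124  0.0253 1.3645] {'vertical_fov': 49.290529409755706, 'cx': 258.38495519639383, 'cy': 192.10434797347062, 'rvec': array(
[... 188 characters left out ...]
 -0.1717  0.06  ] [ 0.4614 -0.1685  0.0815]
lever_orange_knob 0.6 222 208 [0.4665 0.0703 0.081 ] [0.4636 0.0699 0.0917]
start_orange_top 0.47 189 227 [0.4353 0.1848 0.06  ] [0.4311 0.1827 0.0775]
shaker_blue 0.68 299 178 [ 0.5334 -0.2056  0.    ] [ 0.5173 -0.1965  0.0536]
tall_vial 0.55 355 160 [ 0.554  -0.4117  0.    ] [ 0.5422 -0.3998  0.0373]
tall_vial 0.47 357 179 [ 0.4871 -0.4008  0.    ] [ 0.4811 -0.3938  0.0226]
tall_vial 0.46 178 199 [0.551 0.213 0.   ] [0.516  0.1976 0.1117]
white_stopper 0.43 143 240 [0.4379 0.3459 0.    ] [0.4309 0.3388 0.0304]
0.8 [0.2247 0.5832 0.2226] [[-0.9331  0.3595  0.    ]
 [ 0.3595  0.9331  0.0001]
 [-0.      0.0001 -1.    ]] [0.6725 0.4932 0.2518] 0.0187
```

View pics/scene.png

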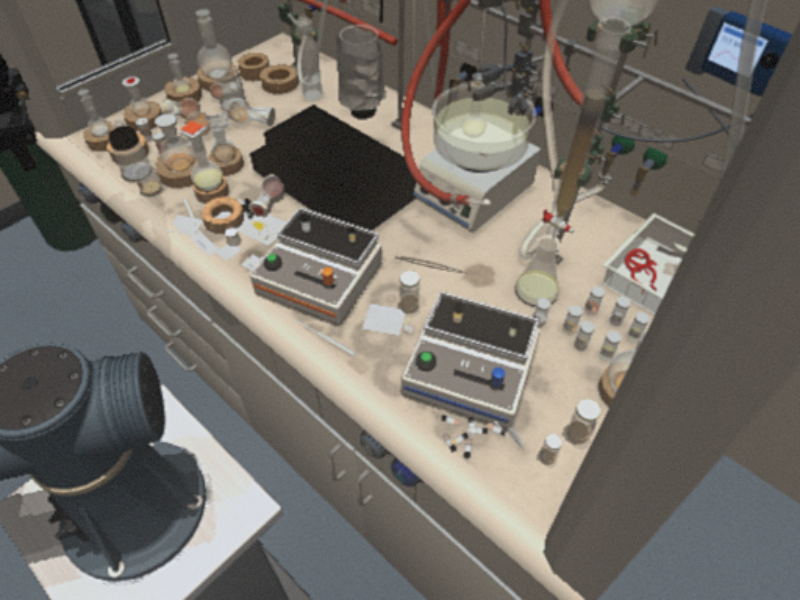

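View pics/top.png

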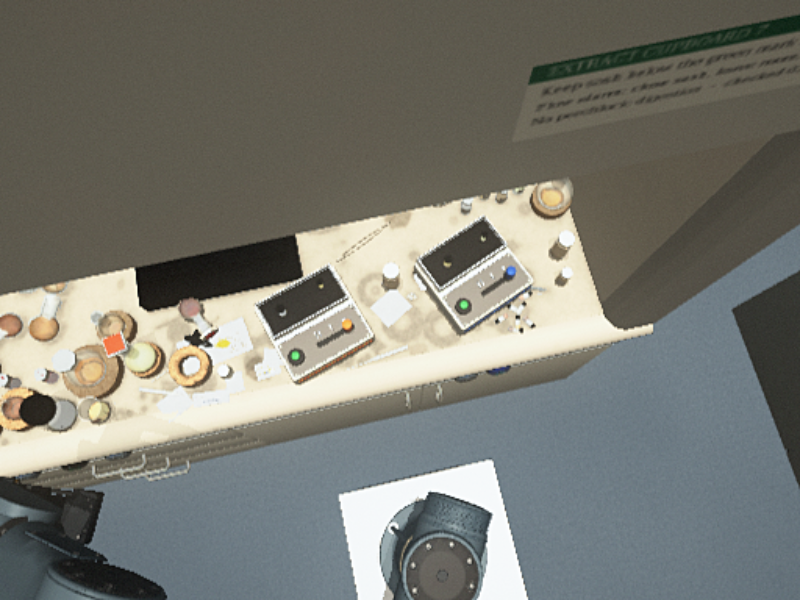

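The target is the blue-strip shaker: knob at (498,377) and button at (427,360) in the scene view (800x600), and at (511,271) and (464,305) in the top view. The look-alike is the orange shaker, with its knob at (328,277) and button at (272,260). Next I refine the pose and check the sash clearance overhead.

```bash
python3 - <<'E'
from h import *
np.set_printoptions(precision=4,suppress=True)
im,D=bot.capture("top")
for u,v in[(160,100),(256,100),(256,140),(350,80),(350,105)]: print("sash",u,v,bydepth("top",u,v,D))
P={}
for n in("scene","top"):
    if n=="scene": im,D=bot.capture(n)
    hsv=cv2.cvtColor(im,cv2.COLOR_RGB2HSV)
    for nm,lo,hi,c in[("knob",(105,150,60),(128,255,255),(318,240) if n=="scene" else (327,173)),("btn",(50,110,40),(85,255,255),(273,228) if n=="scene" else (297,195))]:
        m=cv2.inRange(hsv,lo,hi); k=np.zeros_like(m); cv2.circle(k,c,11,255,-1); v,u=np.nonzero(m&k)
        print(n,nm,len(u),u.mean(),v.mean(),u.min(),u.max(),v.min(),v.max()); P[n,nm]=(u.mean(),v.mean())
for nm in("knob","btn"):
    a,d=ray("scene",*P["scene",nm]); b,e=ray("top",*P["top",nm])
    s=np.linalg.lstsq(np.c_[d,-e],b-a,rcond=None)[0]; p,q=a+d*s[0],b+e*s[1]; print(nm,p,q,(p+q)/2)
im=im[170:290,230:390]; save("crop",cv2.resize(im,(800,600),interpolation=cv2.INTER_CUBIC)) 
E
```

```text
sash 160 100 [0.3253 0.072  1.0257]
sash 256 100 [ 0.325  -0.0164  0.9908]
sash 256 140 [ 0.7043 -0.0928  0.0004]
sash 350 80 [ 0.3243 -0.1126  0.9941]
sash 350 105 [ 0.3247 -0.1252  0.9362]
scene knob 28 318.60714285714283 238.17857142857142 316 321 236 241
scene btn 28 272.2857142857143 227.89285714285714 269 275 226 230<stdin>:11: RuntimeWarning: Mean of empty slice.
  ret = ret.dtype.type(ret / rcount)
Traceback (most recent call last):
ValueError: zero-size array to reduction operation minimum which has no identity
```

```bash
python3 - <<'E'
from h import *
im,D=bot.capture("scene")
save("crop_s",cv2.resize(im[170:290,230:390],(800,600),interpolation=cv2.INTER_CUBIC))
E
```

```text
(no output)
```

View pics/crop_s.png

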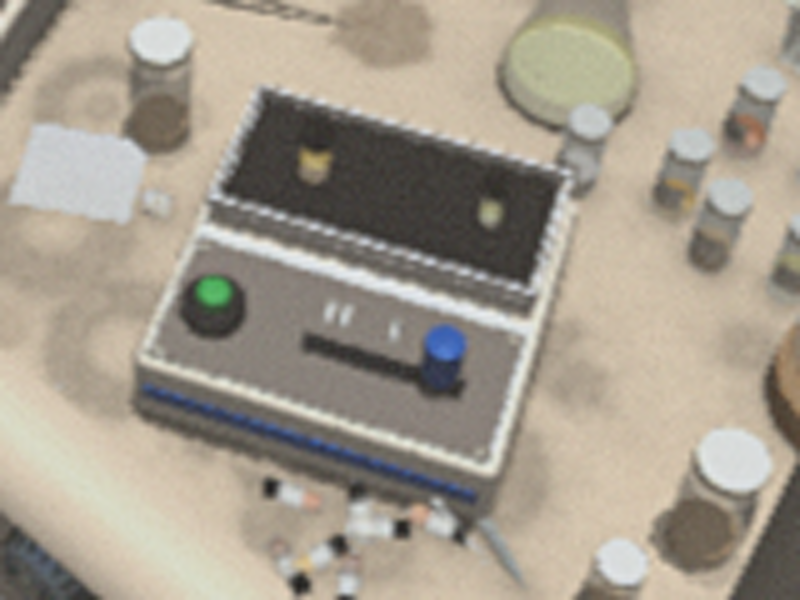

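The close crop shows the blue strip and the blue knob at off on the right (445,355). The green button, on a black collar, is at (214,290). Now triangulating with looser colour limits.

```bash
python3 - <<'E'
from h import *
np.set_printoptions(precision=4,suppress=True)
P={};DD={}
for n in("scene","top"):
    im,D=bot.capture(n);DD[n]=D; im=im.astype(int); r,g,b=im[...,0],im[...,1],im[...,2]
    for nm,m in[("knob",b-np.maximum(r,g)>50),("btn",g-np.maximum(r,b)>50)]:
        c=dict(scene=dict(knob=(318,240),btn=(273,228)),top=dict(knob=(327,173),btn=(297,195)))[n][nm]
        k=np.zeros(m.shape,np.uint8); cv2.circle(k,c,13,1,-1); v,u=np.nonzero(m&(k>0))
        z=[bydepth(n,a,b_,D) for a,b_ in zip(u,v)]
        print(n,nm,len(u),u.mean(),v.mean(),"depth med",np.median(z,0),"max z",np.percentile([q[2] for q in z],80)); P[n,nm]=(u.mean(),v.mean())
for nm in("knob","btn"):
    a,d=ray("scene",*P["scene",nm]); b,e=ray("top",*P["top",nm])
    s=np.linalg.lstsq(np.c_[d,-e],b-a,rcond=None)[0]; p,q=a+d*s[0],b+e*s[1]; print(nm,p,q,(p+q)/2)
E
```

```text
scene knob 42 318.64285714285717 238.23809523809524 depth med [ 0.5037 -0.2825  0.0955] max z 0.09707452007090556
scene btn 27 272.4074074074074 227.92592592592592 depth med [ 0.4595 -0.1737  0.0779] max z 0.07948022640212174
top knob 27 326.77777777777777 172.96296296296296 depth med [ 0.5033 -0.2805  0.0958] max z 0.097328010008043
top btn 24 296.5 194.5 depth med [ 0.4592 -0.1717  0.0779] max z 0.08026807269800021
knob [ 0.5046 -0.2821  0.0947] [ 0.503  -0.2812  0.094 ] [ 0.5038 -0.2816  0.0944]
btn [ 0.4606 -0.1724  0.077 ] [ 0.4592 -0.1717  0.0765] [ 0.4599 -0.172   0.0767]
```

>>> apply_moves(plan=[0.6,-0.8,0.2,-0.5,0.7,-0.8,0,-0.5,0.7,-0.8,0,-0.5,0.7,-0.8,0,-0.5,0.6,-0.8,0,-0.5,0.5,-0.8,0,-0.5,0.3,-0.8,0,-0.5,0.2,-0.8,0,-0.5,0,-0.8,0,-0.5,0,-0.8,0,-0.5,0,0,0,0], grip=1)

```text
time_s: 2.42
position: [0.4397, 0.1812, 0.2327]
tcp_rot: [[-0.321, 0.947, -0.0], [0.947, 0.321, -0.0], [-0.0, -0.0, -1.0]]
force: [-0.7, 0.6, 0.0]
opening: 0.007
grasp_force: 0.0
```

>>> apply_moves(plan=[0,-0.8,0,0.1,0,-0.8,0,0.1,0,-0.8,0,0.1,0,-0.8,0,0,0,-0.8,0,0,0,-0.8,0,0,0,-0.8,0,0,0,-0.8,0,0,0.2,-0.8,0,0,0.2,-0.8,0,0,0,0,0,0,0,0,0,0])

```text
time_s: 3.92
position: [0.4596, -0.2157, 0.2323]
tcp_rot: [[-0.374, 0.927, -0.001], [0.927, 0.374, 0.001], [0.002, -0.0, -1.0]]
force: [0.1, 0.7, -0.0]
opening: 0.004
grasp_force: 0.0
```

```bash
cat > w.py <<'E'
from h import *
np.set_printoptions(precision=4,suppress=True)
def look(name):
    E=ext("wrist"); im,D=bot.capture("wrist"); save(name,im)
    a=im.astype(int); r,g,b=a[...,0],a[...,1],a[...,2]
    for nm,m,z in[("knob",b-np.maximum(r,g)>50,.097),("btn",g-np.maximum(r,b)>50,.0775)]:
        n,l,st,c=cv2.connectedComponentsWithStats(m.astype(np.uint8))
        for i in range(1,n):
            if st[i,4]<60: continue
            v,u=np.nonzero(l==i); Z=np.array([bydepth("wrist",x,y,D,E) for x,y in zip(u,v)])
            t=Z[Z[:,2]>np.percentile(Z[:,2],90)-.004]; print(nm,st[i],"top",(t.max(0)+t.min(0))/2,np.median(t,0),"len",len(t))
    s=bot.read_state(); print(s["time_s"],np.array(s["position"]),np.array(s["force"]),"cam",E[1])
E
python3 -c "
from w import *
look('w1')"
```

```text
btn [264 126  17  17 215] top [ 0.4503 -0.1674  0.2355] [ 0.458  -0.1715  0.0785] len 215
3.975 [ 0.4594 -0.2153  0.2323] [-0.0161 -0.2141  0.1938] cam [ 0.4346 -0.1553  0.3948]
```

View pics/w1.png

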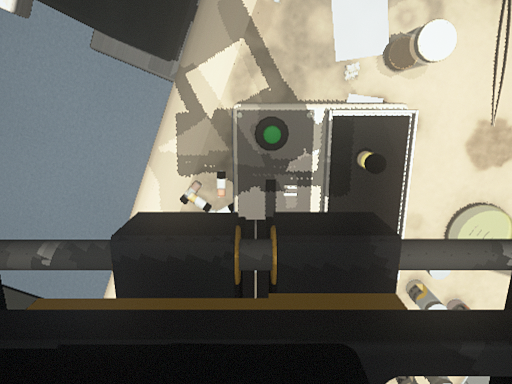

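The wrist view has the button at (272,134). The shaker edges are vertical in the picture, so the tool is aligned with it. The knob is hidden under the gripper, so I'm moving right of it and looking again.

>>> apply_moves(plan=[0.3,-0.5,0,0,0.4,-0.7,0,0,0.4,-0.7,0,0,0,0,0,0,0,0,0,0])

```text
time_s: 4.6
position: [0.5141, -0.3098, 0.2321]
tcp_rot: [[-0.375, 0.927, -0.002], [0.927, 0.375, 0.002], [0.002, -0.001, -1.0]]
force: [0.1, 0.3, -0.1]
opening: 0.004
grasp_force: 0.0
```

```bash
python3 -c "
from w import *
look('w2')"
```

```text
knob [253 138  14  16 103] top [ 0.5042 -0.2781  0.0956] [ 0.5053 -0.2767  0.0961] len 103
btn [247   1  19  20 278] top [ 0.47   -0.2066  0.2355] [ 0.4585 -0.1718  0.0784] len 278
4.65 [ 0.514  -0.3097  0.2323] [ 0.2911 -0.114   0.739 ] cam [ 0.4892 -0.2496  0.3947]
```

View pics/w2.png

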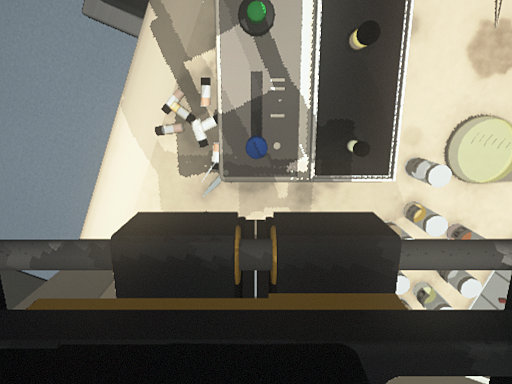

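The knob is at (256,147), on the finger centre line, and the fingers stand about 30 mm to its right. Descending.

>>> apply_moves(plan=[0,0,-0.8,0,0,0,-0.8,0,0,0,-0.7,0,0,0,-0.5,0,0,0,-0.3,0,0,0,0,0,0,0,0,0])

```text
time_s: 5.52
position: [0.5153, -0.3121, 0.0787]
tcp_rot: [[-0.374, 0.928, 0.002], [0.928, 0.374, -0.001], [-0.002, 0.001, -1.0]]
force: [0.3, 0.7, -0.7]
opening: 0.003
grasp_force: 0.0
```

>>> apply_moves(plan=[0,0,-0.08,0,-0.06,0.15,0,0,-0.06,0.15,0,0,-0.06,0.15,0,0,-0.06,0.15,0,0,-0.06,0.15,0,0,0,0,0,0,0,0,0,0])

```text
time_s: 6.52
position: [0.499, -0.2734, 0.0733]
tcp_rot: [[-0.374, 0.927, -0.002], [0.927, 0.374, 0.001], [0.002, -0.001, -1.0]]
force: [0.4, 0.3, -0.3]
opening: 0.006
grasp_force: 0.0
```

>>> apply_moves(plan=[-0.06,0.15,0,0,-0.06,0.15,0,0,-0.06,0.15,0,0,-0.02,0.05,0,0,0,0,0,0,0,0,0,0])

```text
time_s: 7.28
position: [0.4894, -0.2489, 0.0734]
tcp_rot: [[-0.374, 0.928, -0.001], [0.928, 0.374, 0.001], [0.001, -0.0, -1.0]]
force: [0.3, 0.1, -0.5]
opening: 0.006
grasp_force: 0.0
```

```bash
python3 -c "
from w import *
look('w3')"
```

```text
btn [ 238   48   38   40 1116] top [ 0.4582 -0.1759  0.1556] [ 0.4582 -0.1717  0.0784] len 1116
7.325 [ 0.4895 -0.2491  0.0735] [-0.3179 -0.0321  0.3984] cam [ 0.4645 -0.1884  0.2359]
```

>>> apply_moves(plan=[-0.03,0.08,0,0,-0.02,0.05,0,0,0,0,0,0])

```text
time_s: 7.7
position: [0.4885, -0.245, 0.0738]
tcp_rot: [[-0.374, 0.927, 0.003], [0.927, 0.374, -0.004], [-0.005, 0.001, -1.0]]
force: [0.9, -5.8, -2.2]
opening: 0.003
grasp_force: 2.6
```

>>> apply_moves(plan=[0.1,-0.25,0,0,0.1,-0.25,0,0,0,0,0.6,0,0,0,0.8,0,0,0,0.8,0,0,0,0.5,0,0,0,0,0,0,0,0,0])

```text
time_s: 8.7
position: [0.4966, -0.2675, 0.2076]
tcp_rot: [[-0.373, 0.928, -0.002], [0.928, 0.373, 0.001], [0.002, -0.001, -1.0]]
force: [0.1, 0.1, -0.0]
opening: 0.0
grasp_force: 0.0
```

```bash
python3 -c "
from w import *
look('w4')"
```

```text
knob [247 125  21  22 253] top [ 0.4806 -0.2209  0.2321] [ 0.4816 -0.2251  0.0959] len 253
btn [247  52  19  21 316] top [ 0.4609 -0.1856  0.2229] [ 0.458  -0.1723  0.0784] len 314
8.75 [ 0.4964 -0.2673  0.2071] [-0.1674  0.7593  0.1861] cam [ 0.4718 -0.2071  0.3701]
```

View pics/w4.png

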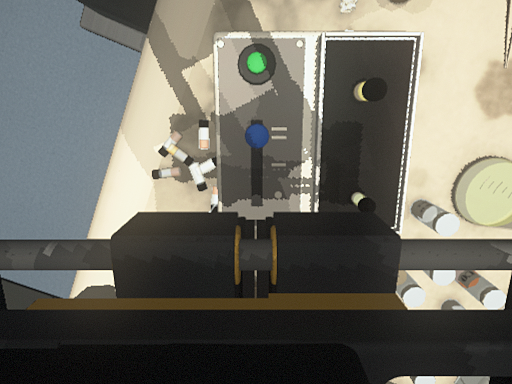

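The knob (257,136) now stands at the two bars, which is fast, and the shaker hasn't moved. Before pressing I check the collar height around the button.

```bash
python3 -c "
from w import *
E=ext('wrist'); im,D=bot.capture('wrist')
for u in range(228,288,4): print(u, im[63,u], bydepth('wrist',u,63,D,E))
"
```

```text
228 [196 185 170] [ 0.4336 -0.1792  0.0564]
232 [194 186 169] [ 0.437  -0.178   0.0573]
236 [201 192 176] [ 0.4402 -0.1765  0.0561]
240 [96 92 84] [ 0.4448 -0.1765  0.0695]
244 [92 89 81] [ 0.448  -0.1753  0.0696]
248 [ 86 215 106] [ 0.4517 -0.1749  0.0774]
252 [ 97 222 117] [ 0.455  -0.1738  0.0794]
256 [105 228 125] [ 0.4581 -0.1726  0.0797]
260 [ 96 223 115] [ 0.4611 -0.1712  0.0781]
264 [ 67 122  72] [ 0.4642 -0.1701  0.0793]
268 [67 64 60] [ 0.4672 -0.1676  0.0698]
272 [66 66 58] [ 0.4704 -0.1661  0.0686]
276 [89 86 78] [ 0.4736 -0.1647  0.0674]
280 [108 105  95] [ 0.477  -0.162   0.0577]
284 [101  98  88] [ 0.4803 -0.1605  0.0567]
```

>>> apply_moves(plan=[-0.2,0.5,0,0,-0.2,0.5,0,0,-0.2,0.5,0,0,-0.15,0.43,0,0,0,0,-0.6,0,0,0,-0.6,0,0,0,-0.6,0,0,0,-0.35,0,0,0,0,0,0,0,0,0])

```text
time_s: 10.05
position: [0.46, -0.1714, 0.1013]
tcp_rot: [[-0.373, 0.928, 0.0], [0.928, 0.373, -0.0], [-0.0, 0.0, -1.0]]
force: [0.4, -0.6, 0.3]
opening: 0.004
grasp_force: 0.0
```

>>> apply_moves(plan=[0,0,-0.3,0,0,0,-0.16,0,0,0,-0.06,0,0,0,0,0,0,0,0,0])

```text
time_s: 10.68
position: [0.46, -0.1715, 0.0756]
tcp_rot: [[-0.373, 0.928, 0.001], [0.928, 0.373, -0.001], [-0.001, 0.001, -1.0]]
force: [0.2, 0.8, 4.2]
opening: 0.008
grasp_force: 1.6
```

>>> apply_moves(plan=[0,0,-0.05,0,0,0,-0.04,0,0,0,0,0,0,0,0,0])

```text
time_s: 11.18
position: [0.4601, -0.1716, 0.0726]
tcp_rot: [[-0.374, 0.928, 0.002], [0.928, 0.374, -0.001], [-0.002, 0.001, -1.0]]
force: [-2.6, 2.0, 21.4]
opening: 0.006
grasp_force: 10.2
```

Force is 21 N, well above the 5 N needed, so the button is on its stop. Letting go.

>>> apply_moves(plan=[0,0,0.2,0,0,0,0.5,0,0,0,0.8,0,0,0,0.8,0,0,0,0.5,0,0.2,-0.5,0,0,0.2,-0.5,0,0,0.2,-0.5,0,0,0.1,-0.4,0,0,0,0,0,0,0,0,0,0])

```text
time_s: 12.55
position: [0.4939, -0.2653, 0.2101]
tcp_rot: [[-0.373, 0.928, -0.002], [0.928, 0.373, 0.002], [0.002, -0.001, -1.0]]
force: [-0.0, -0.0, 0.3]
opening: 0.006
grasp_force: 0.0
```

```bash
python3 -c "
from w import *
look('w5')"
```

```text
knob [249 128  21  23 286] top [ 0.4795 -0.2201  0.2328] [ 0.4818 -0.2258  0.096 ] len 286
btn [249  56  19  22 309] top [ 0.4594 -0.1844  0.2241] [ 0.4579 -0.1722  0.0783] len 309
12.6 [ 0.4939 -0.2651  0.2102] [ 0.9131 -0.058  -1.2259] cam [ 0.469  -0.2049  0.3726]
```

View pics/w5.png

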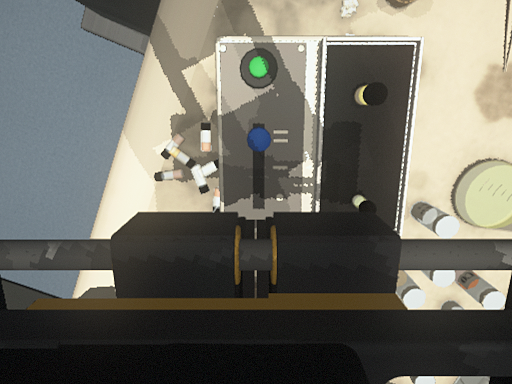

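The knob (259,139) is still at the two bars, the button (259,67) is back up, the vials are standing and nothing touches the robot. Handing in.

```bash
python3 -c "
from rig import bot
print(bot.hand_in())"
```

```text
the job is handed in; nothing more can be done
None
```

The job is handed in, verdict not shown: the blue shaker's lever is at fast, its start button was pressed to the stop (21 N) and has sprung back, and the shaker did not measurably move, at 12.6 s on the clock.

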